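Make up the coin float by weight

TASK

Add coin rolls from the rubber mat to the scale's coin tray, each seated upright and fully home in its own socket, until the needle comes to rest by itself inside the thick arc on the dial; leave the rolls that are not needed standing upright on the counter or mat. The tray sits loosely, some millimetres away from where it should be, so feel for the sockets gently: never shove the tray hard or press it down so far that the needle reaches the overload stroke. Leave the other things on the counter where they are.

Things in the scene. Friction and masses are not known exactly. Their poses are not given: they have to be found in the camera images.
- scale: grey spring scale, fixed to the counter: housing 125 x 200 x 40 mm, sloped round dial 106 mm across at its -x front (reaches x = -145 mm, 88 mm high), above it on a sprung stem the aluminium coin tray: block 62 (x) by 172 (y) by 30 mm, top 122 mm above the counter with the needle at 0. Origin at the underside, below the tray's mean centre; y runs along the row of sockets, z up
- needle (a joint): the dial's needle in rad, growing clockwise: 1 rad for each 10 mm that the tray has sunk (also when it is pressed by hand). At the start it reads 0.1 to 1.06 because the empty tray's weight differs; a seated roll adds about 0.6. The thick dark arc on the dial's rim goes from 1.78 to 2.68; the single heavy overload stroke is at 3.9
- socket_0 (a point): mean place of the tray's round socket at scale y = +56 mm: its mouth, 122 mm up, with the needle at 0. Sockets are 31 mm wide, 22 mm deep, flat bottomed, 1 mm chamfer. The tray sinks straight down under load, 327 N/m, at most 42 mm
- socket_1 (a point): mean place of the middle socket's mouth with the needle at 0. The tray sits loosely: at the start it is shifted from this mean place by an unknown amount, up to 7 mm along scale x and up to 7 mm along scale y, not turned; no measured pose shows the shift. It stays so unless pushed sideways with more than about 8 N
- socket_2 (a point): mean place of the socket at scale y = -56 mm, its mouth with the needle at 0; otherwise as the other two
- mat: black rubber change mat, 200 x 200 x 4 mm, fixed flat on the counter; origin at its underside's centre
- roll_a_mid (a point): kraft-paper coin roll, upright cylinder 28 mm across and 70 mm tall, about 200 g, pale steel ends; the point is its centre, 35 mm above its underside, z axis along the roll. Starts standing on the mat
- roll_b_mid (a point): kraft-paper coin roll, upright cylinder 28 mm across and 70 mm tall, about 200 g, pale steel ends; the point is its centre, 35 mm above its underside, z axis along the roll. Starts standing on the mat
- roll_c_mid (a point): kraft-paper coin roll, upright cylinder 28 mm across and 70 mm tall, about 200 g, pale steel ends; the point is its centre, 35 mm above its underside, z axis along the roll. Starts standing on the mat
- roll_d_mid (a point): kraft-paper coin roll, upright cylinder 28 mm across and 70 mm tall, about 200 g, pale steel ends; the point is its centre, 35 mm above its underside, z axis along the roll. Starts standing on the mat
- tape_roll: roll of brown tape lying flat, 92 mm across, 48 mm high; origin at its underside. Bystander
- stapler: black stapler, 34 x 133 x 50 mm; origin at its underside. Bystander
- calculator: grey pocket calculator, 125 x 78 x 16 mm; origin at its underside. Bystander
Mind the look-alikes: they are no part of the job. Leave any purple look-alike of the part that bears roll_b_mid alone.

How it is judged (in metres and radians):
On the way:
1. a first roll is seated home in a socket of the tray (((z of roll_a_mid in the frame of scale between 0.1 and 0.13 m and horizontal distance between roll_a_mid and socket_1 below 0.075 m and angle between roll_a_mid's own z axis and vertical below 0.15 rad and value of joint needle below 1.9 rad) or (z of roll_b_mid in the frame of scale between 0.1 and 0.13 m and horizontal distance between roll_b_mid and socket_1 below 0.075 m and angle between roll_b_mid's own z axis and vertical below 0.15 rad and value of joint needle below 1.9 rad) or (z of roll_c_mid in the frame of scale between 0.1 and 0.13 m and horizontal distance between roll_c_mid and socket_1 below 0.075 m and angle between roll_c_mid's own z axis and vertical below 0.15 rad and value of joint needle below 1.9 rad) or (z of roll_d_mid in the frame of scale between 0.1 and 0.13 m and horizontal distance between roll_d_mid and socket_1 below 0.075 m and angle between roll_d_mid's own z axis and vertical below 0.15 rad and value of joint needle below 1.9 rad))), for 0.2 s.
At the end, for the whole second after the job is handed in: the needle rests between 1.75 and 2.71 rad (thick arc 1.78 to 2.68, tolerance 0.03), and every roll either is seated on its socket's bottom (within about 8 mm), tilted less than 0.15 rad, or stands upright on the mat or counter (tilted less than 0.1 rad) (value of joint needle between 1.75 and 2.71 rad and velocity of joint needle between -0.3 and 0.3 rad/s and ((z of roll_a_mid in the frame of scale between 0.098 and 0.12 m and horizontal distance between roll_a_mid and socket_1 below 0.075 m and angle between roll_a_mid's own z axis and vertical below 0.15 rad) or (height (world z) of roll_a_mid between 0.03 and 0.046 m and angle between roll_a_mid's own z axis and vertical below 0.1 rad)) and ((z of roll_b_mid in the frame of scale between 0.098 and 0.12 m and horizontal distance between roll_b_mid and socket_1 below 0.075 m and angle between roll_b_mid's own z axis and vertical below 0.15 rad) or (height (world z) of roll_b_mid between 0.03 and 0.046 m and angle between roll_b_mid's own z axis and vertical below 0.1 rad)) and ((z of roll_c_mid in the frame of scale between 0.098 and 0.12 m and horizontal distance between roll_c_mid and socket_1 below 0.075 m and angle between roll_c_mid's own z axis and vertical below 0.15 rad) or (height (world z) of roll_c_mid between 0.03 and 0.046 m and angle between roll_c_mid's own z axis and vertical below 0.1 rad)) and ((z of roll_d_mid in the frame of scale between 0.098 and 0.12 m and horizontal distance between roll_d_mid and socket_1 below 0.075 m and angle between roll_d_mid's own z axis and vertical below 0.15 rad) or (height (world z) of roll_d_mid between 0.03 and 0.046 m and angle between roll_d_mid's own z axis and vertical below 0.1 rad))); the robot touches nothing.
It fails at once if the needle reaches the overload stroke (3.9 rad): the tray was pressed too hard (value of joint needle above 3.9 rad).
It fails at once if the scale or its tray is shoved with more than 20 N (contact force between scale and anything else above 20 N).
It fails at once if the tape roll is moved more than 30 mm (distance of tape_roll from where it was at the start of the episode above 0.03 m).
It fails at once if the stapler is moved more than 30 mm (distance of stapler from where it was at the start of the episode above 0.03 m).
It fails at once if the calculator is moved more than 30 mm (distance of calculator from where it was at the start of the episode above 0.03 m).
It also fails if it takes over 72 s, if anything falls off the work surface, if the arm or the gripper's body presses on something with over 40 N, if the wrist force passes 120 N, or if a joint passes its speed limit or range.

ROBOT

A 6-joint arm with a two-finger parallel gripper is mounted at the origin on a cart in front of the work surface, level with it; the furniture and walls round the work are solid. World frame = base frame: x ahead of the robot, y to its left, z up, the work surface at z = 0. Lengths are in m, angles in degrees, forces in N, time in s.
With the tool pointing down it reaches from about 0.4 to 0.825 m from the base axis. Payload 7 kg.
Tool frame: the origin (TCP) lies midway between the tips of the shut fingers; the grasp point (between the pads) lies 19 mm behind it; z points along the fingers, y is the direction in which the jaws open and shut (so a half turn about z gives the same grasp; the last joint's range is limited). The gripper opens to 88 mm and grips with 3 to 60 N. Pads are 19 mm wide; open, the fingers measure 130 mm over their backs; the gripper's body (78 mm by 193 mm) begins 47 mm behind the grasp point.
Start: joints at [92.653, 20.546, 0.682, 0, -70.136, -16.507], TCP at [0.162, 0.655, 0.227] pointing down, gripper open.
Joint ranges: [-176.03, 176.03], [-82.01, 121.73], [-58.28, 71.71], [-173.87, 95.51], [-174.79, -0.11], [-173.66, 173.66]. Speed limits (degrees/s): [136.94, 136.94, 172.46, 180, 180, 180].

INTERFACE

Orientations are given as [roll, pitch, yaw] about the fixed x, y, z axes, in that order (R = Rz(yaw) Ry(pitch) Rx(roll)).
In Python, from plant import get_state, capture, get_calibration, close_job, boxes_of, cut_out gives the robot as it stands.
- The arm moves only by the tool apply_moves, never from a script. Its argument "commands" is a list of rows, each an object with "grip": the closure, from 0 (fully open) to 1 (shut); "slide": the shift along the tool's x, y, z in m, a list of three; "roll": the turn about the tool's z in degrees. In form: [{"grip": grip, "slide": [x, y, z], "roll": roll}, ...]. A call has 1 to 5 rows; each row is the pose to reach, as a shift and turn from the pose commanded when the call began, along the tool's axes at that moment; what a row does not reach only later rows make up. A row lasts 1/8 s, in which the tool goes at most 62.5 mm and 10.7 degrees, less where a joint would pass 70% of its speed; a pose out of reach is approached as far as the arm can. A call with a gripper value outside its range is refused whole. The fingers move at their own pace and stop on an object; "grip_force" is the grip in N (left out, the last holds). Time passes only in rows, so rows that repeat a pose let the fingers close. It gives the time, the measured TCP pose, the force and the opening at its end, in the units of the state.
- get_state(): the state, without advancing time (a new reading comes with each control period).
- capture(name): name is "side" or "top" or "wrist"; returns (picture, depth): 480x640x3 uint8, red, green, blue; 480x640 float32, m along the optical axis (not along the pixel's ray), 0 where there is no reading.
- get_calibration(name): a dict with "mtx" (3x3 intrinsics, pixels), "distortion" ([k1, k2, p1, p2, k3] as OpenCV has them; the pictures are not rectified), "R" (3x3) and "t" (3): a world point X has camera coordinates R X + t. Camera axes: x right, y down, z forward; pixel columns grow to the right and rows downward; lengths in m; the calibration is good to about 2 mm. A picture is of the moment at which its call begins: read the wrist's pose just before it. get_calibration takes no time and is no camera call; for the wrist camera it gives the pose at the moment of the call.
- close_job(): hands the job in, once; it reports no verdict.
Trained networks look in the newest picture that a camera, given by its name, has taken for a name from the list of things; names that differ only in an ending like _2 or _b are one class to them, and where a whole thing is asked for, a point or a joint stands for the part that bears it (a point fixed in the world has none). Each returns a list of dicts, best first, with "score" (0 to 1); they miss things now and then, are a little off and sometimes report something else, mostly with a low value. They report only what shows in the picture. A call takes as long as a camera call. They do not tell look-alikes from the thing itself.
- boxes_of(name, camera): "position" ([x, y, z] in m, in the coordinates of the camera as it stood for that picture, good to about 4 mm: the middle of the surface that is visible of it).
- cut_out(name, camera): "mask" (480x640 bool, what is visible of it).
The state is a dict: "time_s": time; "joints": joint angles; "qd": joint speeds; "joint_torque": joint torques, N m; "tcp_pos": TCP position; "eef_rot": TCP orientation; "contact_force": force on the tool from outside, world axes, zero at the start; "moment": the same for the moment, N m; "gripper_width": finger opening in m.
Only numpy, scipy, OpenCV 4.12 (cv2) and the standard library are available. Lean on these libraries where they do the work, as an engineer would, in place of code of your own. Each camera call takes 0.05 s, during which the arm holds its last target.

## Working session

There is one attempt and no reset: what is moved stays moved. The work goes in short steps, Python scripts to look and compute and a tool call to move; the robot and the scene stay as the last step left them, time stands still between calls to the robot, and variables do not carry over. Pictures are saved under pics/ and viewed, and the job is handed in when it is done.

Besides the shell and the picture viewer there is one more tool, called after "Emit:" by a JSON object that holds its "fn" and its "kwargs". apply_moves: Moves the arm, as the interface text tells. Its arguments: {"type":"object","properties":{"commands":{"type":"array"},"grip_force":{"type":"number"}},"required":["commands"]}

```bash
mkdir -p pics; ls; cat > h.py <<'E'
import numpy as np, cv2
from plant import *
def save(n,f,crop=None,s=1):
    p,d=capture(n); q=p
    if crop: q=p[crop[1]:crop[3],crop[0]:crop[2]]
    q=cv2.resize(q,None,fx=s,fy=s,interpolation=cv2.INTER_CUBIC)
    cv2.imwrite('pics/'+f,q[:,:,::-1]); return p,d
def world(pc,cal): return np.array(cal['R']).T@(np.array(pc)-np.array(cal['t']))
def unproj(u,v,z,cal):
    x=cv2.undistortPoints(np.array([[[u,v]]],float),np.array(cal['mtx']),np.array(cal['distortion']))[0,0]
    return world([x[0]*z,x[1]*z,z],cal)
def onplane(u,v,h,cal):
    x=cv2.undistortPoints(np.array([[[u,v]]],float),np.array(cal['mtx']),np.array(cal['distortion']))[0,0]
    R=np.array(cal['R']);c=-R.T@np.array(cal['t']);r=R.T@np.array([x[0],x[1],1.]);return c+r*(h-c[2])/r[2]
def proj(X,cal):
    r,_=cv2.Rodrigues(np.array(cal['R']));return cv2.projectPoints(np.array([X],float),r,np.array(cal['t'],float),np.array(cal['mtx']),np.array(cal['distortion']))[0][0,0]
E
python3 - <<'E'
from h import *
print(get_state())
for n in ['side','top','wrist']:
    save(n,n+'0.png')
    cal=get_calibration(n)
    for o in (['scale','mat','roll_a_mid','needle','socket_1','tape_roll','stapler','calculator'] if n!='wrist' else ['roll_a_mid']):
        for b in boxes_of(o,n):
            w=world(b['position'],cal);print(n,o,round(b['score'],2),w.round(3),proj(w,cal).round())
print(get_state()['time_s'])
E
```

```text
pics
{'time_s': 0.0, 'joints': array([ 9.26532494e+01,  2.05919214e+01,  6.35575821e-01, -2.15030282e-02,
       -7.01358415e+01, -1.65051878e+01]), 'qd': array([-0.09214414,  0.03264128, -0.08506243, -0.0195002 , -0.05045952,
        0.12860589]), 'joint_torque': array([ 8.90422180e-04, -5.82717454e+01,  2.93053311e+01,  6.99704066e+00,
        7.08638050e-03, -1.61672356e-04]), 'tcp_pos': array([0.16152361, 0.65489712, 0.22562654]), 'eef_rot': array([ 1.79905868e+02, -6.81190196e-03, -1.38592556e+01]), 'contact_force': array([-0.47053767, -0.4181813 , -0.26304003]), 'moment': array([0.01324101, 0.04035914, 0.03632038]), 'gripper_width': 0.08735590405564657}
side scale 0.64 [0.509 0.206 0.045] [273. 352.]
side mat 0.78 [ 0.486 -0.177 -0.001] [390. 256.]
side roll_a_mid 0.96 [ 0.561 -0.164  0.043] [357. 231.]
side needle 0.38 [0.443 0.164 0.062] [326. 342.]
side socket_1 0.96 [0.51  0.211 0.041] [271. 356.]
side tape_roll 0.81 [ 0.729 -0.097  0.03 ] [274. 231.]
side stapler 0.56 [0.745 0.066 0.036] [217. 264.]
side calculator 0.87 [ 0.372 -0.002  0.016] [411. 316.]
top scale 0.73 [0.519 0.167 0.062] [225. 259.]
top mat 0.9 [ 0.49  -0.207  0.012] [375. 270.]
top roll_a_mid 0.58 [ 0.561 -0.171  0.075] [363. 239.]
top socket_1 0.77 [0.518 0.17  0.064] [223. 259.]
top tape_roll 0.77 [ 0.74  -0.105  0.044] [334. 172.]
top tape_roll 0.6 [ 0.535 -0.267  0.072] [402. 249.]
top tape_roll 0.46 [ 0.488 -0.205  0.009] [374. 270.]
top stapler 0.66 [0.75  0.056 0.048] [271. 168.]
top stapler 0.18 [ 0.491 -0.204  0.008] [373. 269.]
top calculator 0.6 [ 0.369 -0.01   0.011] [298. 319.]
top calculator 0.5 [0.519 0.167 0.063] [225. 259.]
1.0
```

View pics/top0.png

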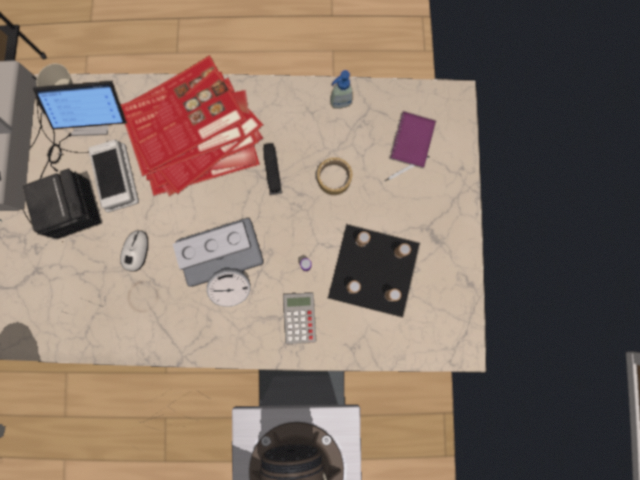

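View pics/side0.png

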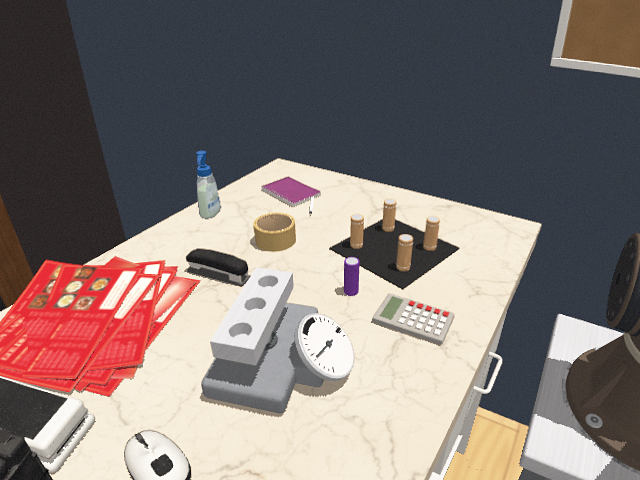

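View pics/wrist0.png

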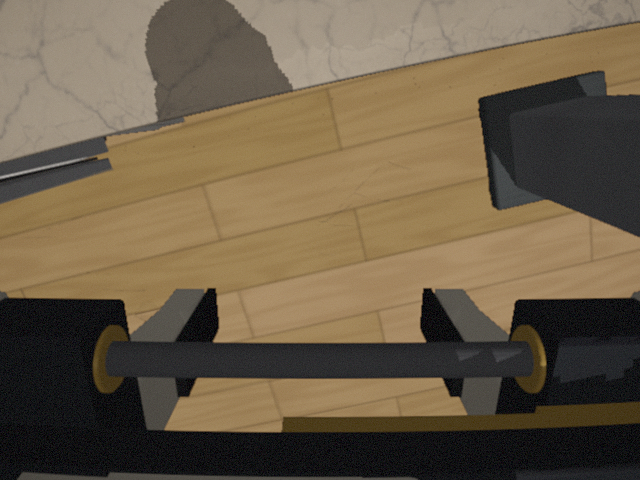

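Top: scale at (215,255) with its sockets at (188,251), (211,244) and (234,237), and the dial at (229,288). The four kraft rolls are on the mat at (363,238), (403,250), (353,287) and (394,294). A purple look-alike stands at (305,263) and I'll leave it alone. Next I'll measure the rolls, tray and needle.

```bash
python3 - <<'E'
from h import *
from scipy import ndimage
p,d=save('top','tray1.png',(165,210,275,320),5)
cal=get_calibration('top')
print(np.array(cal['mtx']).round(0).tolist(), (-np.array(cal['R']).T@cal['t']).round(3))
ys,xs=np.nonzero(d>0)
u=np.stack([xs,ys],1).astype(float)
n=cv2.undistortPoints(u[:,None],np.array(cal['mtx']),np.array(cal['distortion']))[:,0]
z=d[ys,xs]
W=(np.c_[n*z[:,None],z]-np.array(cal['t']))@np.array(cal['R'])
H=np.zeros(d.shape+(3,));H[ys,xs]=W
# rolls
m=(H[...,2]>0.06)&(H[...,2]<0.09)&(H[...,0]>.35)&(H[...,0]<.65)&(H[...,1]<0.05)
l,k=ndimage.label(m)
for i in range(1,k+1):
    q=H[l==i]; yy,xx=np.nonzero(l==i)
    print('roll',len(q),np.median(q,0).round(4),q.mean(0).round(4),(q.max(0)-q.min(0)).round(3),xx.mean().round(1),yy.mean().round(1), p[l==i].mean(0).round())
m=(H[...,2]>0.1)&(H[...,0]>.3)&(H[...,0]<.7)&(H[...,1]>0)&(H[...,1]<.4)
q=H[m];print('tray',len(q),np.percentile(q[:,2],[5,50,95]))
r=cv2.minAreaRect(q[:,:2].astype(np.float32)*1000);print(r,cv2.boxPoints(r))
for i in (188,251),(211,244),(234,237): print(H[i[1],i[0]])
p,d=save('side','dial1.png',(280,290,370,400),6)
cal=get_calibration('side'); print((-np.array(cal['R']).T@cal['t']).round(3))
p,d=save('side','tray_s1.png',(190,250,340,420),4)
E
```

```text
[[468.0, 0.0, 316.0], [0.0, 468.0, 234.0], [0.0, 0.0, 1.0]] [ 0.406 -0.039  1.205]
roll 727 [ 0.4917 -0.6604  0.0758] [ 0.4951 -0.6604  0.0755] [0.299 0.008 0.03 ] 558.3 262.8 [34. 36. 42.]
roll 109 [ 0.5658 -0.1729  0.075 ] [ 0.5657 -0.1731  0.0745] [0.026 0.027 0.021] 363.5 237.1 [160. 147. 139.]
roll 113 [ 0.5348 -0.2719  0.0746] [ 0.5348 -0.2722  0.074 ] [0.026 0.028 0.02 ] 404.2 249.1 [157. 144. 136.]
roll 112 [ 0.5035 -0.0306  0.0708] [ 0.5034 -0.0306  0.0707] [0.027 0.027 0.015] 305.5 263.5 [160. 145. 161.]
roll 109 [ 0.4469 -0.1467  0.0751] [ 0.4465 -0.1469  0.0749] [0.026 0.026 0.016] 354.1 286.2 [170. 157. 150.]
roll 1 [ 0.4447 -0.6566  0.0629] [ 0.4447 -0.6566  0.0629] [0. 0. 0.] 556.0 283.0 [35. 37. 44.]
roll 118 [ 0.4243 -0.2436  0.0745] [ 0.4249 -0.2439  0.074 ] [0.027 0.027 0.022] 394.4 294.5 [166. 152. 145.]
roll 1 [ 0.3949 -0.6593  0.0601] [ 0.3949 -0.6593  0.0601] [0. 0. 0.] 558.0 303.0 [39. 39. 45.]
tray 1648 [0.1083593  0.11448156 0.11784721]
((546.4981079101562, 191.9484405517578), (63.87187576293945, 173.05650329589844), 17.272722244262695) [[490.3104  265.09204]
 [541.6944   99.83999]
 [602.6858  118.80484]
 [551.3018  284.0569 ]]
[0.53486451 0.25008637 0.09360715]
[0.55093319 0.19480439 0.09462357]
[0.56696006 0.13957663 0.0958984 ]
[0.194 0.579 0.543]
```

View pics/tray1.png

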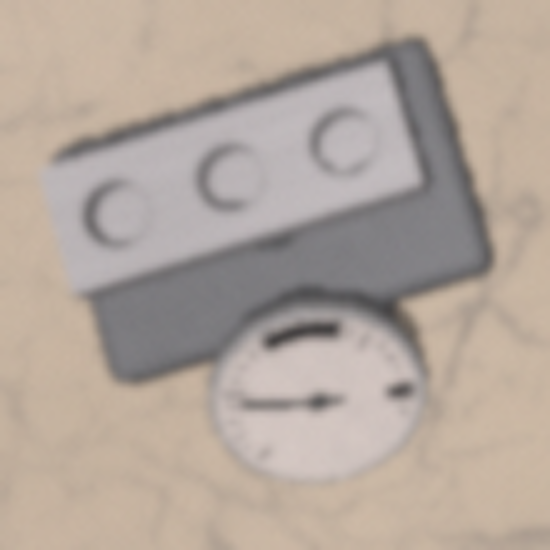

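View pics/dial1.png

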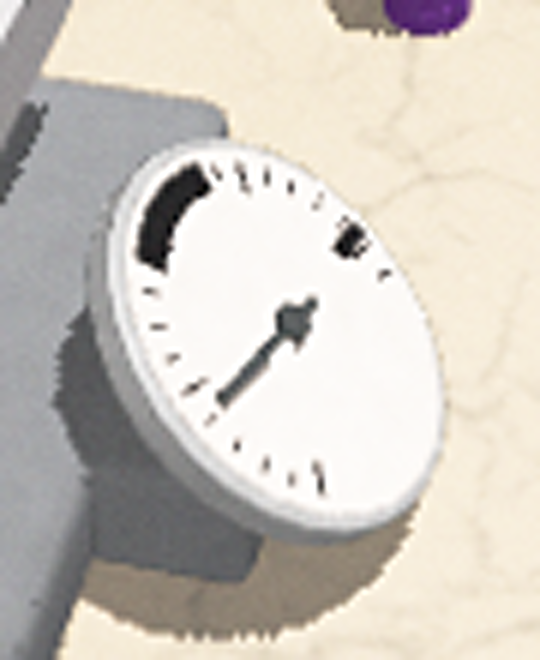

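View pics/tray_s1.png

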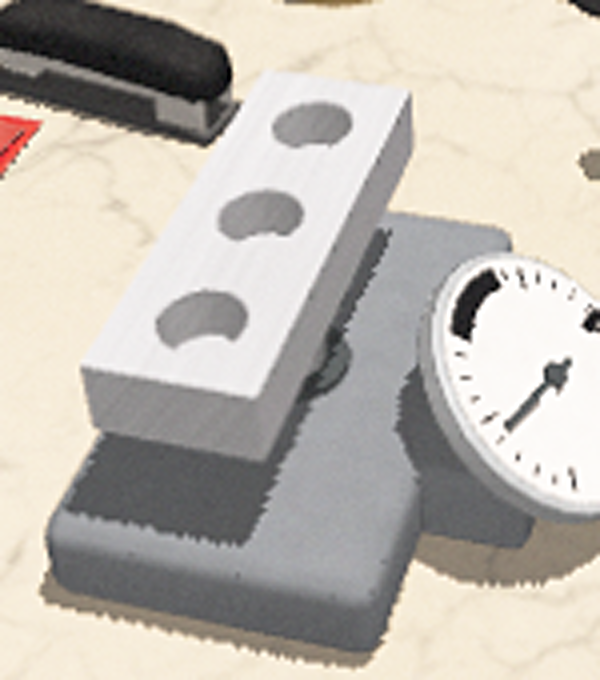

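Measured so far:
- **Needle:** about 0.9–1.0, just under the long tick for 1, and the tray top is at about 113 mm. Two rolls should therefore bring it to about 2.1–2.2, mid-arc.
- **Scale yaw:** about 16–17°.

Next I'll get the wrist camera's geometry.

```bash
cat >> h.py <<'E'
from scipy.spatial.transform import Rotation as Ro
def toolR(s=None):
    s=s or get_state(); return Ro.from_euler('xyz',s['eef_rot'],degrees=True).as_matrix()
def slide(target,yaw=None):
    s=get_state(); R=toolR(s); v=R.T@(np.array(target)-s['tcp_pos'])
    print('tcp',s['tcp_pos'].round(4),'rot',s['eef_rot'].round(2),'w',round(s['gripper_width'],4),'t',round(s['time_s'],2),'F',s['contact_force'].round(2))
    print('slide',v.round(4), 'roll(tool z)', None if yaw is None else round(-(yaw-s['eef_rot'][2]),2))
E
python3 - <<'E'
from h import *
s=get_state();cal=get_calibration('wrist');R=toolR()
c=-np.array(cal['R']).T@cal['t'];print('cam in tool',R.T@(c-s['tcp_pos']));print('cam axes in tool\n',(R.T@np.array(cal['R']).T).round(3));print(np.array(cal['mtx']).round(1).tolist())
slide([0.55,0.20,0.25],-73.5)
E
```

```text
cam in tool [ 8.16482283e-02 -2.21424210e-06 -1.58028738e-01]
cam axes in tool
 [[ 0.    -0.954 -0.299]
 [ 1.     0.     0.001]
 [-0.001 -0.299  0.954]]
[[407.8, 0.0, 319.1], [0.0, 407.8, 237.6], [0.0, 0.0, 1.0]]
tcp [0.1617 0.6553 0.2266] rot [-180.      0.    -13.86] w 0.0877 t 1.15 F [ 0.36 -0.77 -0.35]
slide [ 0.4861  0.3491 -0.0234] roll(tool z) 59.64
```

Emit:
{"fn": "apply_moves", "kwargs": {"commands": [{"grip": 0, "slide": [0.048, 0.035, -0.004], "roll": 6}, {"grip": 0, "slide": [0.096, 0.07, -0.008], "roll": 12}, {"grip": 0, "slide": [0.144, 0.105, -0.012], "roll": 18}, {"grip": 0, "slide": [0.192, 0.14, -0.016], "roll": 24}, {"grip": 0, "slide": [0.24, 0.175, -0.02], "roll": 30}], "grip_force": 15}}

```text
time_s: 1.78
tcp_pos: [0.3537, 0.4264, 0.247]
eef_rot: [-180.0, 0.0, -44.0]
contact_force: [0.7, 1.7, -0.2]
gripper_width: 0.0877
```

```bash
python3 - <<'E'
from h import *
slide([0.55,0.20,0.25],-73.5)
E
```

```text
tcp [0.3537 0.4264 0.247 ] rot [-1.7996e+02  1.0000e-02 -4.4030e+01] w 0.0877 t 1.77 F [ 0.71  1.7  -0.16]
slide [ 0.2985  0.0264 -0.003 ] roll(tool z) 29.47
```

Emit:
{"fn": "apply_moves", "kwargs": {"commands": [{"grip": 0, "slide": [0.06, 0.005, -0.003], "roll": 6}, {"grip": 0, "slide": [0.12, 0.01, -0.003], "roll": 12}, {"grip": 0, "slide": [0.18, 0.016, -0.003], "roll": 18}, {"grip": 0, "slide": [0.24, 0.021, -0.003], "roll": 24}, {"grip": 0, "slide": [0.298, 0.026, -0.003], "roll": 29.5}]}}

```text
time_s: 2.4
tcp_pos: [0.5508, 0.2011, 0.2499]
eef_rot: [-180.0, 0.0, -73.5]
contact_force: [0.1, 0.5, -0.4]
gripper_width: 0.0877
```

Emit:
{"fn": "apply_moves", "kwargs": {"commands": [{"grip": 0.3, "slide": [0, 0, 0], "roll": 0}, {"grip": 0.3, "slide": [0, 0, 0], "roll": 0}]}}

```text
time_s: 2.65
tcp_pos: [0.5496, 0.2025, 0.2494]
eef_rot: [180.0, 0.0, -73.4]
contact_force: [0.4, 0.1, -0.2]
gripper_width: 0.0731
```

```bash
python3 - <<'E'
from h import *
slide([0.55,0.20,0.25],-73.5)
p,d=save('wrist','w1.png')
np.savez('w1.npz',p=p,d=d,**{k:np.array(v) for k,v in get_calibration('wrist').items()})
slide([0.55,0.20,0.25],-73.5)
E
```

```text
tcp [0.5496 0.2025 0.2494] rot [179.98   0.   -73.39] w 0.0731 t 2.65 F [ 0.39  0.1  -0.19]
slide [ 0.0025  0.0003 -0.0006] roll(tool z) 0.11
tcp [0.5493 0.2031 0.2496] rot [ 1.800e+02  1.000e-02 -7.332e+01] w 0.069 t 2.7 F [-0.88  0.28  0.47]
slide [ 0.0031  0.0002 -0.0004] roll(tool z) 0.18
```

View pics/w1.png

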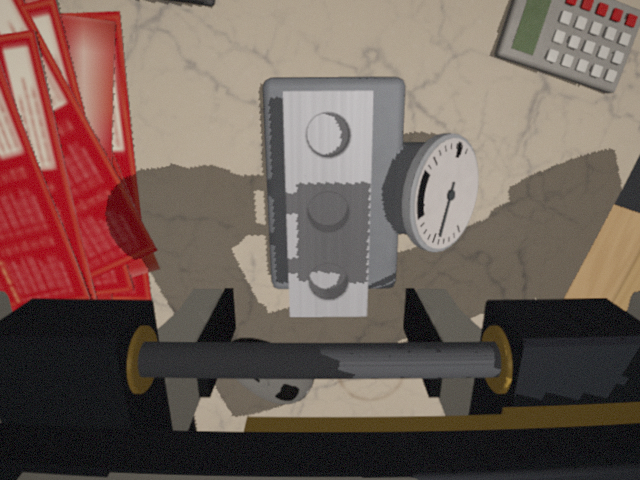

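```bash
cat >> h.py <<'E'
from scipy import ndimage
def cloud(d,cal):
    ys,xs=np.mgrid[0:480,0:640];u=np.stack([xs.ravel(),ys.ravel()],1).astype(float)
    n=cv2.undistortPoints(u[:,None],np.array(cal['mtx']),np.array(cal['distortion']))[:,0];z=d.ravel()
    W=(np.c_[n*z[:,None],z]-np.array(cal['t']))@np.array(cal['R'])
    W[z==0]=np.nan
    return W.reshape(480,640,3)
def tray(d,cal,reg=(255,70,420,330)):
    H=cloud(d,cal);m=np.zeros((480,640),bool);m[reg[1]:reg[3],reg[0]:reg[2]]=1
    z=H[...,2]; q=z[m&(z>.07)&(z<.13)]
    hh,e=np.histogram(q,60);top=e[hh.argmax()]+.0005; top=np.median(q[abs(q-top)<.004])
    t=m&(abs(z-top)<.005)
    print('top z',top,'noise',np.std(z[t]),'n',t.sum())
    # holes
    ht=ndimage.binary_closing(t,iterations=1)
    f=ndimage.binary_fill_holes(ht)&~ht
    f=ndimage.binary_opening(f,iterations=2)
    l,k=ndimage.label(f);out=[]
    for i in range(1,k+1):
        yy,xx=np.nonzero(l==i)
        if len(yy)<150: continue
        P=np.array([onplane(a,b,top,cal) for a,b in zip(xx,yy)])
        A=len(yy)
        (cc,r)=cv2.minEnclosingCircle(P[:,:2].astype(np.float32)*1000)
        print('hole px',xx.mean().round(1),yy.mean().round(1),A,'centroid',P.mean(0).round(4),'enc',np.round(cc,1),round(r,1))
        out.append(P.mean(0))
    T=H[t|f]; 
    r=cv2.minAreaRect(T[:,:2][~np.isnan(T[:,0])].astype(np.float32)*1000);print('rect',r)
    return top,out
E
python3 - <<'E'
from h import *
z=np.load('w1.npz');tray(z['d'],z)
s=get_state()
cv2.imwrite('pics/w1c.png',cv2.resize(z['p'][70:330,250:490],None,fx=2.3,fy=2.3,interpolation=cv2.INTER_CUBIC)[:,:,::-1])
E
```

```text
top z 0.11348247986296668 noise 0.0007777932684344941 n 15097
hole px 327.6 134.5 1450 centroid [0.5627 0.1388 0.1135] enc [562.5 138.9] 15.1
hole px 328.1 210.9 1244 centroid [0.5461 0.1915 0.1135] enc [546.2 191.5] 15.2
hole px 328.2 280.2 1033 centroid [0.5297 0.2446 0.1135] enc [529.8 244.6] 15.1
rect ((545.6116943359375, 192.86207580566406), (62.3143310546875, 173.26132202148438), 17.17933464050293)
```

View pics/w1c.png

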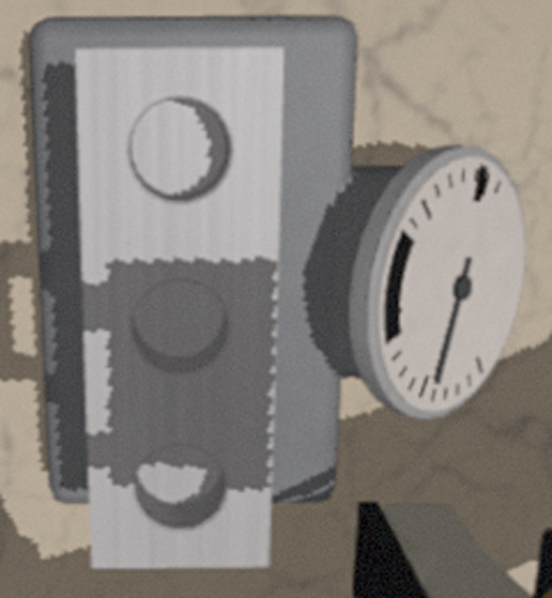

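```bash
python3 - <<'E'
from h import *
slide([0.545,-0.16,0.211],-72.7)
E
```

```text
tcp [0.5493 0.2031 0.2496] rot [ 1.800e+02  1.000e-02 -7.332e+01] w 0.069 t 2.7 F [-0.88  0.28  0.47]
slide [0.3466 0.1083 0.0385] roll(tool z) -0.62
```

Emit:
{"fn": "apply_moves", "kwargs": {"commands": [{"grip": 0.2, "slide": [0.056, 0.017, 0], "roll": 0}, {"grip": 0.2, "slide": [0.112, 0.034, 0], "roll": 0}, {"grip": 0.2, "slide": [0.168, 0.051, 0.0], "roll": 0}, {"grip": 0.2, "slide": [0.224, 0.068, 0.01], "roll": 0}, {"grip": 0.2, "slide": [0.28, 0.085, 0.02], "roll": -0.6}]}}

```text
time_s: 3.32
tcp_pos: [0.5483, -0.09, 0.23]
eef_rot: [-179.9, -0.0, -72.6]
contact_force: [0.0, 1.2, 0.1]
gripper_width: 0.0699
```

Emit:
{"fn": "apply_moves", "kwargs": {"commands": [{"grip": 0.2, "slide": [0.05, 0.017, 0.015], "roll": 0}, {"grip": 0.2, "slide": [0.066, 0.023, 0.018], "roll": 0}, {"grip": 0.2, "slide": [0.066, 0.023, 0.018], "roll": 0}, {"grip": 0.2, "slide": [0.066, 0.023, 0.018], "roll": 0}]}}

```text
time_s: 3.82
tcp_pos: [0.5465, -0.1583, 0.2121]
eef_rot: [-179.9, -0.0, -72.7]
contact_force: [-0.4, -0.3, 0.5]
gripper_width: 0.0699
```

```bash
cat >> h.py <<'E'
def look(f,n='wrist'):
    cal=get_calibration(n);p,d=save(n,f+'.png')
    np.savez(f+'.npz',p=p,d=d,**{k:np.array(v) for k,v in cal.items()}); return p,d,cal
def rolls(p,d,cal,zlo=.066,zhi=.082):
    H=cloud(d,cal);m=(H[...,2]>zlo)&(H[...,2]<zhi)
    l,k=ndimage.label(m)
    for i in range(1,k+1):
        if (l==i).sum()<150: continue
        q=H[l==i];top=np.median(q[:,2]);yy,xx=np.nonzero((l==i)&(abs(H[...,2]-top)<.005))
        P=np.array([onplane(a,b,top,cal) for a,b in zip(xx,yy)]);cc,r=cv2.minEnclosingCircle(P[:,:2].astype(np.float32)*1000)
        print('roll px',xx.mean().round(),yy.mean().round(),len(yy),'c',P.mean(0).round(4),'enc',np.round(cc,1),round(r,1),p[yy,xx].mean(0).round())
E
python3 - <<'E'
from h import *
p,d,cal=look('w2');rolls(p,d,cal)
p,d,cal=look('w3');rolls(p,d,cal)
slide([0.545,-0.16,0.211],-72.7)
E
```

```text
roll px 384.0 75.0 1344 c [ 0.5357 -0.272   0.0739] enc [ 535.9 -272.1] 14.2 [209. 197. 182.]
roll px 511.0 163.0 1146 c [ 0.4266 -0.2441  0.0737] enc [ 426.5 -243.7] 14.7 [195. 182. 166.]
roll px 301.0 196.0 1092 c [ 0.5661 -0.1743  0.0738] enc [ 566.1 -174.3] 14.1 [132. 121. 109.]
roll px 436.0 272.0 961 c [ 0.4476 -0.1478  0.0737] enc [ 447.9 -147.7] 15.2 [190. 176. 160.]
roll px 384.0 75.0 1346 c [ 0.5357 -0.272   0.074 ] enc [ 535.9 -272.1] 14.1 [209. 196. 182.]
roll px 511.0 163.0 1151 c [ 0.4267 -0.244   0.0737] enc [ 426.8 -244. ] 14.8 [195. 181. 166.]
roll px 301.0 196.0 1099 c [ 0.5661 -0.1744  0.0738] enc [ 566.3 -174.2] 14.1 [133. 122. 110.]
roll px 435.0 272.0 970 c [ 0.4477 -0.1477  0.0737] enc [ 447.9 -147.6] 15.2 [189. 175. 159.]
tcp [ 0.5465 -0.1583  0.2121] rot [-1.7994e+02 -1.0000e-02 -7.2630e+01] w 0.0699 t 3.92 F [0.23 0.35 0.74]
slide [0.0012 0.0019 0.0011] roll(tool z) 0.07
```

View pics/w2.png

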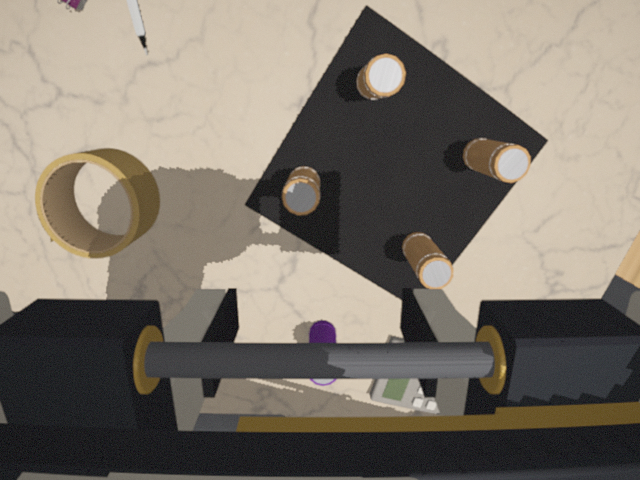

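The mat rolls in the wrist view are at (301,193), (384,75), (510,163) and (435,272). All four have kraft sides and pale ends. The purple look-alike is at (322,345). I'll take (301,193) first and confirm it in a crop.

```bash
python3 - <<'E'
from h import *
z=np.load('w2.npz');cv2.imwrite('pics/w2c.png',cv2.resize(z['p'][140:300,240:480],None,fx=3,fy=3,interpolation=cv2.INTER_CUBIC)[:,:,::-1])
slide([0.5661,-0.1743,0.15],-72.7)
slide([0.5661,-0.1743,0.040],-72.7)
E
```

```text
tcp [ 0.5465 -0.1583  0.2121] rot [-1.7994e+02 -1.0000e-02 -7.2630e+01] w 0.0699 t 3.92 F [0.23 0.35 0.74]
slide [ 0.0211 -0.0139  0.0622] roll(tool z) 0.07
tcp [ 0.5465 -0.1583  0.2121] rot [-1.7994e+02 -1.0000e-02 -7.2630e+01] w 0.0699 t 3.92 F [0.23 0.35 0.74]
slide [ 0.0211 -0.0138  0.1722] roll(tool z) 0.07
```

View pics/w2c.png

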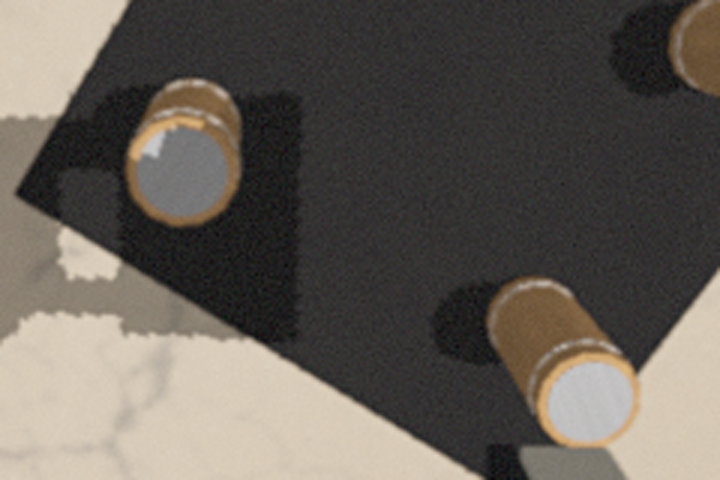

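The crop confirms a kraft roll with a pale end and no purple. Moving down to it.

Emit:
{"fn": "apply_moves", "kwargs": {"commands": [{"grip": 0.2, "slide": [0.021, -0.014, 0.03], "roll": 0}, {"grip": 0.2, "slide": [0.021, -0.014, 0.075], "roll": 0}, {"grip": 0.2, "slide": [0.021, -0.014, 0.1], "roll": 0}, {"grip": 0.2, "slide": [0.021, -0.014, 0.1], "roll": 0}]}}

```text
time_s: 4.42
tcp_pos: [0.5646, -0.1746, 0.1099]
eef_rot: [179.8, 0.1, -72.7]
contact_force: [0.1, 0.6, 0.8]
gripper_width: 0.0702
```

```bash
python3 - <<'E'
from h import *
slide([0.5661,-0.1743,0.040],-72.7)
E
```

```text
tcp [ 0.5646 -0.1746  0.1099] rot [ 1.798e+02  7.000e-02 -7.269e+01] w 0.0702 t 4.42 F [0.11 0.56 0.78]
slide [ 0.0002 -0.0018  0.0699] roll(tool z) 0.01
```

Emit:
{"fn": "apply_moves", "kwargs": {"commands": [{"grip": 0.2, "slide": [0, -0.002, 0.03], "roll": 0}, {"grip": 0.2, "slide": [0, -0.002, 0.06], "roll": 0}, {"grip": 0.2, "slide": [0, -0.002, 0.07], "roll": 0}, {"grip": 0.2, "slide": [0, -0.002, 0.07], "roll": 0}, {"grip": 0.6, "slide": [0, -0.002, 0.07], "roll": 0}], "grip_force": 15}}

```text
time_s: 5.05
tcp_pos: [0.5687, -0.175, 0.0432]
eef_rot: [-179.9, -0.1, -72.7]
contact_force: [0.2, -0.4, -0.6]
gripper_width: 0.0645
```

Emit:
{"fn": "apply_moves", "kwargs": {"commands": [{"grip": 0.8, "slide": [0, 0, 0], "roll": 0}, {"grip": 0.8, "slide": [0, 0, 0], "roll": 0}, {"grip": 0.8, "slide": [0, 0, 0], "roll": 0}, {"grip": 0.8, "slide": [0, 0, 0], "roll": 0}]}}

```text
time_s: 5.55
tcp_pos: [0.5674, -0.1751, 0.0416]
eef_rot: [180.0, 0.0, -72.8]
contact_force: [0.0, 0.4, 0.4]
gripper_width: 0.0277
```

Gripped at 27.7 mm. Lifting.

Emit:
{"fn": "apply_moves", "kwargs": {"commands": [{"grip": 0.8, "slide": [0, 0, -0.03], "roll": 0}, {"grip": 0.8, "slide": [0, 0, -0.08], "roll": 0}, {"grip": 0.8, "slide": [-0.02, -0.007, -0.13], "roll": 0}, {"grip": 0.8, "slide": [-0.06, -0.019, -0.165], "roll": 0}, {"grip": 0.8, "slide": [-0.11, -0.034, -0.165], "roll": 0}], "grip_force": 20}}

```text
time_s: 6.18
tcp_pos: [0.5688, -0.0592, 0.2098]
eef_rot: [-179.7, -0.1, -72.8]
contact_force: [-0.3, 1.4, -2.2]
gripper_width: 0.0277
```

```bash
python3 - <<'E'
from h import *
slide([0.5308,0.2441,0.205],-72.7)
E
```

```text
tcp [ 0.5688 -0.0592  0.2098] rot [-1.7969e+02 -6.0000e-02 -7.2840e+01] w 0.0277 t 6.17 F [-0.27  1.36 -2.21]
slide [-0.301  -0.0532  0.0048] roll(tool z) -0.14
```

Emit:
{"fn": "apply_moves", "kwargs": {"commands": [{"grip": 0.8, "slide": [-0.055, -0.01, 0], "roll": 0}, {"grip": 0.8, "slide": [-0.11, -0.02, 0], "roll": 0}, {"grip": 0.8, "slide": [-0.165, -0.03, 0.0], "roll": 0}, {"grip": 0.8, "slide": [-0.22, -0.04, 0.0], "roll": 0}, {"grip": 0.8, "slide": [-0.275, -0.049, 0.0], "roll": 0}]}}

```text
time_s: 6.8
tcp_pos: [0.5318, 0.2189, 0.2063]
eef_rot: [180.0, -0.0, -72.8]
contact_force: [0.8, -0.3, -2.6]
gripper_width: 0.0274
```

Emit:
{"fn": "apply_moves", "kwargs": {"commands": [{"grip": 0.8, "slide": [-0.026, -0.005, 0], "roll": 0}, {"grip": 0.8, "slide": [-0.026, -0.005, 0], "roll": 0}, {"grip": 0.8, "slide": [-0.026, -0.005, 0.0], "roll": 0}]}}

```text
time_s: 7.18
tcp_pos: [0.5293, 0.2431, 0.2061]
eef_rot: [179.9, -0.0, -72.7]
contact_force: [-1.0, -0.4, -2.3]
gripper_width: 0.0274
```

```bash
python3 - <<'E'
from h import *
slide([0.5308,0.2441,0.205],-72.7)
p,d,cal=look('w4');tray(d,cal,(200,50,450,420))
p,d,cal=look('s4','side')
slide([0.5308,0.2441,0.205],-72.7)
E
```

```text
tcp [0.5293 0.2431 0.2061] rot [ 1.7994e+02 -2.0000e-02 -7.2750e+01] w 0.0274 t 7.17 F [-1.01 -0.37 -2.32]
slide [-0.0005 -0.0017  0.0011] roll(tool z) -0.05
top z 0.11340062941938735 noise 0.0007421481615052748 n 17413
hole px 318.1 157.2 1923 centroid [0.5462 0.1914 0.1134] enc [546.3 191.4] 15.2
rect ((542.6941528320312, 203.67510986328125), (62.518009185791016, 148.6678009033203), 17.130475997924805)
tcp [0.5297 0.2426 0.2064] rot [ 1.7997e+02 -1.0000e-02 -7.2810e+01] w 0.0279 t 7.28 F [ 0.36 -0.39 -1.96]
slide [-0.0011 -0.0015  0.0014] roll(tool z) -0.11
```

View pics/w4.png

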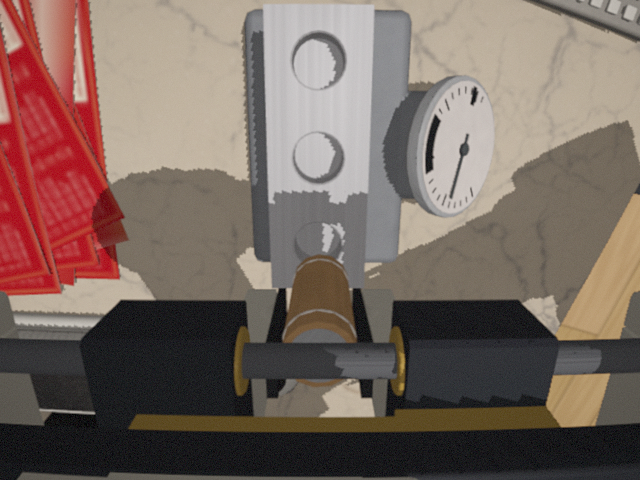

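View pics/s4.png

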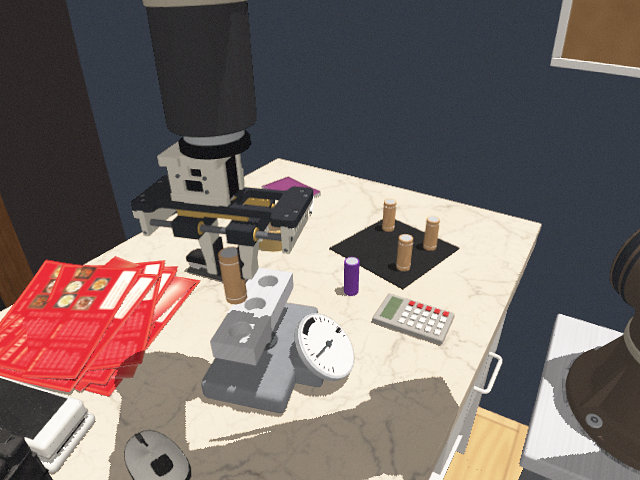

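Wrist view: the held roll is at (320,320), just beyond socket_0's mouth at (322,240). The other two sockets show at (318,157) and (318,60). I'll fit the held roll's axis from the same depth image, so calibration error cancels against the sockets.

```bash
cat >> h.py <<'E'
from scipy.optimize import least_squares
def heldroll(p,d,cal,tcp,box=(280,255,360,350)):
    H=cloud(d,cal);m=np.zeros((480,640),bool);m[box[1]:box[3],box[0]:box[2]]=1
    hsv=cv2.cvtColor(p,cv2.COLOR_RGB2HSV)
    m&=(hsv[...,1]>80)&(hsv[...,0]>5)&(hsv[...,0]<25)
    m=ndimage.binary_erosion(m,iterations=2)
    m&=np.hypot(H[...,0]-tcp[0],H[...,1]-tcp[1])<.022
    m&=H[...,2]<tcp[2]+.028
    q=H[m]
    f=lambda c:(np.hypot(q[:,0]-c[0]-c[2]*(q[:,2]-tcp[2]),q[:,1]-c[1]-c[3]*(q[:,2]-tcp[2]))-.014)
    r=least_squares(f,[tcp[0],tcp[1],0,0],loss='soft_l1',f_scale=.001)
    r2=least_squares(lambda c:f([c[0],c[1],0,0]),[tcp[0],tcp[1]],loss='soft_l1',f_scale=.001)
    print('n',len(q),'z',q[:,2].min().round(4),q[:,2].max().round(4),'axis@tcp',r.x.round(4),'res',np.std(f(r.x)).round(5),'| vertical fit',r2.x.round(4)); return r2.x,r.x,m
E
python3 - <<'E'
from h import *
z=np.load('w4.npz'); heldroll(z['p'],z['d'],z,np.array([.5297,.2426,.2064]))
E
```

```text
n 2481 z 0.1796 0.2344 axis@tcp [0.5285 0.2452 0.0116 0.0071] res 0.00027 | vertical fit [0.5286 0.2452]
```

Emit:
{"fn": "apply_moves", "kwargs": {"commands": [{"grip": 0.8, "slide": [0.0005, -0.001, 0.02], "roll": 0}, {"grip": 0.8, "slide": [0.0005, -0.001, 0.045], "roll": 0}, {"grip": 0.8, "slide": [0.0005, -0.001, 0.045], "roll": 0}, {"grip": 0.8, "slide": [0.0005, -0.001, 0.045], "roll": 0}]}}

```text
time_s: 7.78
tcp_pos: [0.5315, 0.2431, 0.1626]
eef_rot: [-179.9, -0.0, -72.8]
contact_force: [-0.5, -0.3, -1.7]
gripper_width: 0.0277
```

```bash
python3 - <<'E'
from h import *
slide([0.5308,0.2441,0.16],-72.7)
p,d,cal=look('w5');tray(d,cal,(180,0,480,420))
heldroll(p,d,cal,get_state()['tcp_pos'],(280,215,360,350))
p,d=save('side','s5.png',(180,200,360,420),2.7)
E
```

```text
tcp [0.5315 0.2431 0.1626] rot [-179.94   -0.    -72.79] w 0.0277 t 7.78 F [-0.5  -0.32 -1.72]
slide [-0.0012  0.0003  0.0026] roll(tool z) -0.09
top z 0.1134173003683131 noise 0.0007570537264882285 n 27451
hole px 322.3 51.7 3360 centroid [0.5625 0.139  0.1134] enc [562.5 139.1] 15.1
hole px 321.9 167.6 2731 centroid [0.5464 0.1914 0.1134] enc [546.3 191.5] 15.1
rect ((546.2877197265625, 192.05279541015625), (62.47993087768555, 157.18951416015625), 16.930479049682617)
n 2478 z 0.1369 0.1908 axis@tcp [0.5307 0.2452 0.0092 0.0056] res 0.00027 | vertical fit [0.5307 0.2452]
```

View pics/w5.png

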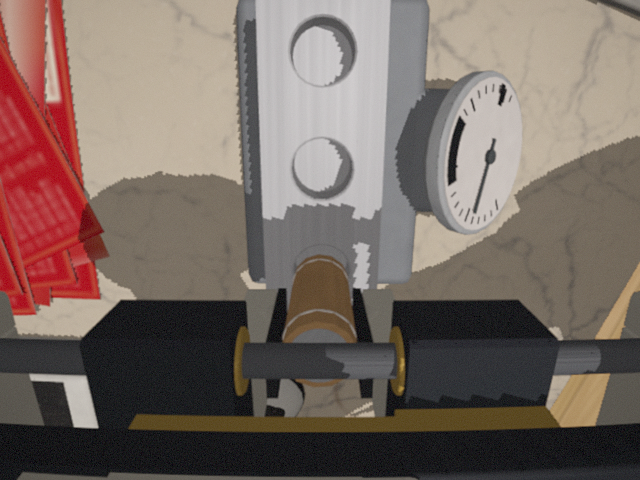

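View pics/s5.png

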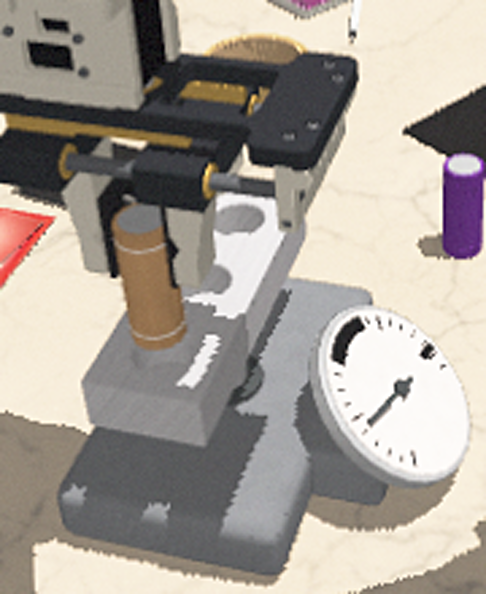

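The roll axis is at (0.5307, 0.2452). Socket_0, from the same picture, is at about (0.5297, 0.2452). I'll correct by 0.7 mm and lower gently.

Emit:
{"fn": "apply_moves", "kwargs": {"commands": [{"grip": 0.8, "slide": [0, 0.0007, 0.004], "roll": 0}, {"grip": 0.8, "slide": [0, 0.0007, 0.009], "roll": 0}, {"grip": 0.8, "slide": [0, 0.0007, 0.013], "roll": 0}, {"grip": 0.8, "slide": [0, 0.0007, 0.017], "roll": 0}, {"grip": 0.8, "slide": [0, 0.0007, 0.017], "roll": 0}]}}

```text
time_s: 8.5
tcp_pos: [0.5299, 0.2431, 0.1441]
eef_rot: [180.0, -0.0, -72.8]
contact_force: [0.2, -0.8, -1.6]
gripper_width: 0.0276
```

```bash
python3 - <<'E'
from h import *
slide([0.5297,0.2452,0.13],-72.7)
p,d,cal=look('w6');tray(d,cal,(180,0,480,420))
heldroll(p,d,cal,get_state()['tcp_pos'],(280,215,360,350))
p,d=save('side','s6.png',(180,200,360,420),2.7)
slide([0.5297,0.2452,0.13],-72.7)
E
```

```text
tcp [0.5299 0.2431 0.1441] rot [ 1.7995e+02 -2.0000e-02 -7.2750e+01] w 0.0276 t 8.5 F [ 0.24 -0.78 -1.58]
slide [-0.0021 -0.0004  0.0141] roll(tool z) -0.05
top z 0.11342848241691458 noise 0.0008073114541879556 n 30520
hole px 319.1 44.7 4079 centroid [0.5625 0.139  0.1134] enc [562.4 139.1] 15.1
hole px 319.0 171.8 3292 centroid [0.5463 0.1912 0.1134] enc [546.2 191.3] 15.1
rect ((546.835205078125, 190.09808349609375), (62.482303619384766, 143.67286682128906), 17.061471939086914)
n 2490 z 0.1179 0.1723 axis@tcp [0.5291 0.2451 0.0113 0.0077] res 0.00026 | vertical fit [0.5291 0.2452]
tcp [0.5302 0.2432 0.1445] rot [ 1.800e+02 -1.000e-02 -7.275e+01] w 0.0277 t 8.6 F [ 0.15  0.27 -2.44]
slide [-0.002  -0.0001  0.0145] roll(tool z) -0.05
```

View pics/s6.png

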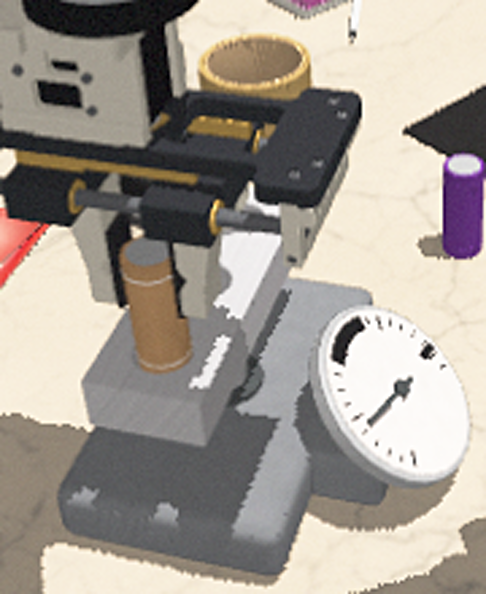

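The tray hasn't sunk (top 0.1134) and the roll's underside is about 6 mm inside the mouth, so it has entered freely. Continuing to just above the socket floor.

Emit:
{"fn": "apply_moves", "kwargs": {"commands": [{"grip": 0.8, "slide": [0, 0, 0.004], "roll": 0}, {"grip": 0.8, "slide": [0, 0, 0.008], "roll": 0}, {"grip": 0.8, "slide": [0, 0, 0.012], "roll": 0}, {"grip": 0.8, "slide": [0, 0, 0.015], "roll": 0}, {"grip": 0.8, "slide": [0, 0, 0.015], "roll": 0}]}}

```text
time_s: 9.22
tcp_pos: [0.53, 0.243, 0.1292]
eef_rot: [180.0, -0.0, -72.8]
contact_force: [-0.3, -0.3, -1.9]
gripper_width: 0.0275
```

```bash
python3 - <<'E'
from h import *
slide([0.5297,0.2452,0.13],-72.7)
p,d,cal=look('w7');tray(d,cal,(180,0,480,420))
heldroll(p,d,cal,get_state()['tcp_pos'],(280,215,360,350))
p,d=save('side','s7.png',(180,200,360,420),2.7)
E
```

```text
tcp [0.53   0.243  0.1292] rot [ 1.7997e+02 -1.0000e-02 -7.2760e+01] w 0.0275 t 9.22 F [-0.3  -0.33 -1.93]
slide [-0.0022 -0.0003 -0.0008] roll(tool z) -0.06
top z 0.11301064083562917 noise 0.0008107049117755992 n 33119
hole px 319.3 176.2 3815 centroid [0.5463 0.1911 0.113 ] enc [546.3 191.3] 15.1
rect ((547.3438110351562, 187.82418823242188), (62.63318634033203, 133.05636596679688), 17.159433364868164)
n 2210 z 0.108 0.1574 axis@tcp [0.5292 0.2452 0.011  0.0062] res 0.00027 | vertical fit [0.5292 0.2452]
```

View pics/s7.png

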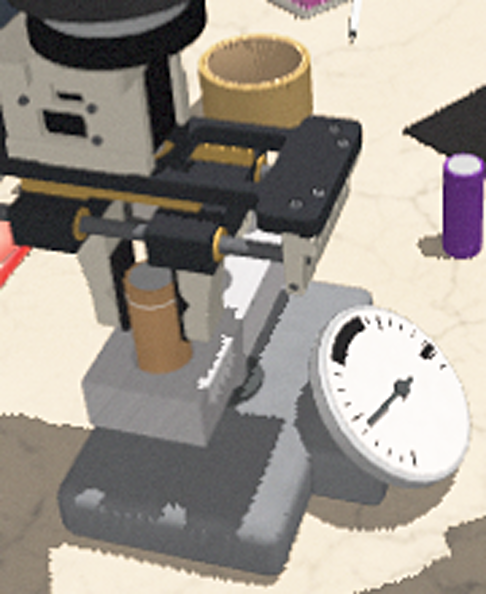

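The tray has just started to sink (0.1130), so the roll is on the socket floor. I'll lower another 5 mm to hand its weight over, then open.

Emit:
{"fn": "apply_moves", "kwargs": {"commands": [{"grip": 0.8, "slide": [0, 0, 0.003], "roll": 0}, {"grip": 0.8, "slide": [0, 0, 0.005], "roll": 0}, {"grip": 0.6, "slide": [0, 0, 0.005], "roll": 0}, {"grip": 0.5, "slide": [0, 0, 0.005], "roll": 0}, {"grip": 0.4, "slide": [0, 0, 0.005], "roll": 0}]}}

```text
time_s: 9.95
tcp_pos: [0.5302, 0.2433, 0.1247]
eef_rot: [-180.0, 0.0, -72.7]
contact_force: [-0.7, -0.7, -0.1]
gripper_width: 0.0485
```

Emit:
{"fn": "apply_moves", "kwargs": {"commands": [{"grip": 0.3, "slide": [0, 0, 0], "roll": 0}, {"grip": 0.3, "slide": [0, 0, 0], "roll": 0}, {"grip": 0.3, "slide": [0, 0, -0.015], "roll": 0}, {"grip": 0.3, "slide": [0, 0, -0.06], "roll": 0}, {"grip": 0.3, "slide": [0, 0, -0.11], "roll": 0}]}}

```text
time_s: 10.58
tcp_pos: [0.53, 0.2429, 0.2365]
eef_rot: [180.0, -0.0, -72.7]
contact_force: [0.4, 1.2, -0.1]
gripper_width: 0.061
```

```bash
python3 - <<'E'
from h import *
slide([0.5297,0.2452,0.25],-72.7)
p,d,cal=look('w8');tray(d,cal,(180,0,480,420))
p,d=save('side','s8.png',(180,200,360,420),2.7)
E
```

```text
tcp [0.53   0.2429 0.2365] rot [ 1.7997e+02 -3.0000e-02 -7.2750e+01] w 0.061 t 10.57 F [ 0.39  1.2  -0.05]
slide [-0.0022 -0.0004 -0.0135] roll(tool z) -0.05
top z 0.1074236023734373 noise 0.0008064215694105006 n 16977
hole px 319.0 67.7 1718 centroid [0.5626 0.1387 0.1074] enc [562.6 138.9] 15.2
hole px 319.1 152.0 1483 centroid [0.5462 0.1914 0.1074] enc [546.1 191.5] 15.3
rect ((546.2275390625, 192.30093383789062), (62.634193420410156, 172.34060668945312), 17.128446578979492)
```

View pics/s8.png

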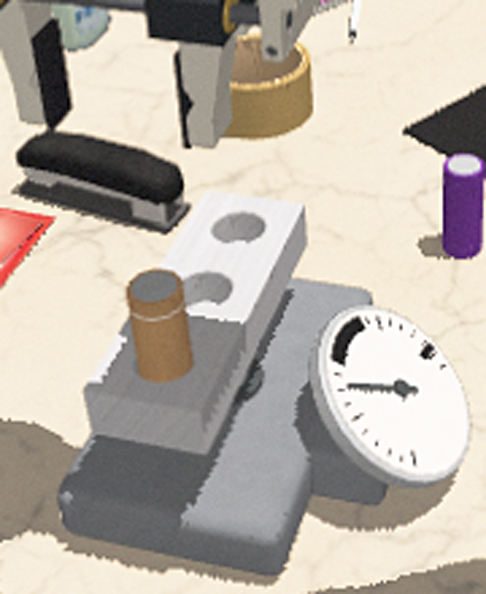

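View pics/w8.png

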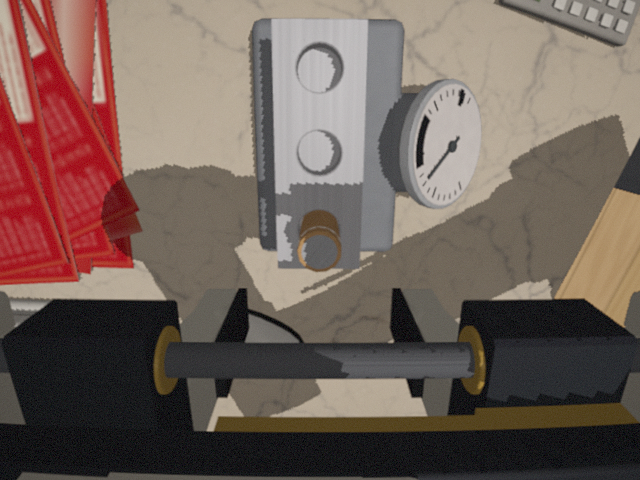

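The first roll is seated: the tray top is at 0.1074, so the needle reads about 1.46, and the dial shows the 1.5 tick. For the second roll I'll take the kraft one at wrist pixel (435,272), already confirmed in the crop.

```bash
python3 - <<'E'
from h import *
slide([0.449,-0.1485,0.2],-72.7)
E
```

```text
tcp [0.533  0.2447 0.2421] rot [-1.7939e+02  1.6000e-01 -7.2700e+01] w 0.0611 t 10.68 F [-0.06  0.02  0.49]
slide [0.3506 0.1975 0.039 ] roll(tool z) -0.0
```

Emit:
{"fn": "apply_moves", "kwargs": {"commands": [{"grip": 0.2, "slide": [0.05, 0.028, 0], "roll": 0}, {"grip": 0.2, "slide": [0.1, 0.056, 0], "roll": 0}, {"grip": 0.2, "slide": [0.15, 0.084, 0.0], "roll": 0}, {"grip": 0.2, "slide": [0.2, 0.112, 0.0], "roll": 0}, {"grip": 0.2, "slide": [0.25, 0.14, 0.0], "roll": 0}]}}

```text
time_s: 11.3
tcp_pos: [0.4701, -0.0387, 0.2358]
eef_rot: [-179.9, -0.0, -72.7]
contact_force: [1.7, 0.2, -0.4]
gripper_width: 0.0703
```

Emit:
{"fn": "apply_moves", "kwargs": {"commands": [{"grip": 0.2, "slide": [0.05, 0.028, 0.01], "roll": 0}, {"grip": 0.2, "slide": [0.1, 0.056, 0.03], "roll": 0}, {"grip": 0.2, "slide": [0.1, 0.056, 0.05], "roll": 0}, {"grip": 0.2, "slide": [0.1, 0.056, 0.05], "roll": 0}]}}

```text
time_s: 11.8
tcp_pos: [0.4458, -0.1499, 0.1843]
eef_rot: [179.9, 0.0, -72.9]
contact_force: [-0.1, 0.4, 0.2]
gripper_width: 0.0699
```

```bash
python3 - <<'E'
from h import *
slide([0.449,-0.1485,0.11],-72.7)
p,d,cal=look('w9');rolls(p,d,cal)
slide([0.449,-0.1485,0.11],-72.7)
E
```

```text
tcp [ 0.4458 -0.1499  0.1843] rot [ 1.7991e+02  2.0000e-02 -7.2860e+01] w 0.0699 t 11.8 F [-0.05  0.38  0.24]
slide [-0.0004 -0.0036  0.0743] roll(tool z) -0.16
roll px 238.0 13.0 1187 c [ 0.5335 -0.2681  0.074 ] enc [ 534.4 -271.1] 14.1 [185. 172. 158.]
roll px 393.0 107.0 1546 c [ 0.4257 -0.2438  0.0739] enc [ 425.6 -243.9] 14.3 [209. 196. 181.]
roll px 317.0 236.0 1228 c [ 0.4467 -0.1478  0.0738] enc [ 446.5 -147.9] 14.4 [125. 114. 102.]
tcp [ 0.4467 -0.1494  0.1852] rot [ 1.7999e+02 -2.0000e-02 -7.2770e+01] w 0.0697 t 11.85 F [-0.14 -0.28  0.94]
slide [-0.0002 -0.0024  0.0752] roll(tool z) -0.07
```

View pics/w9.png

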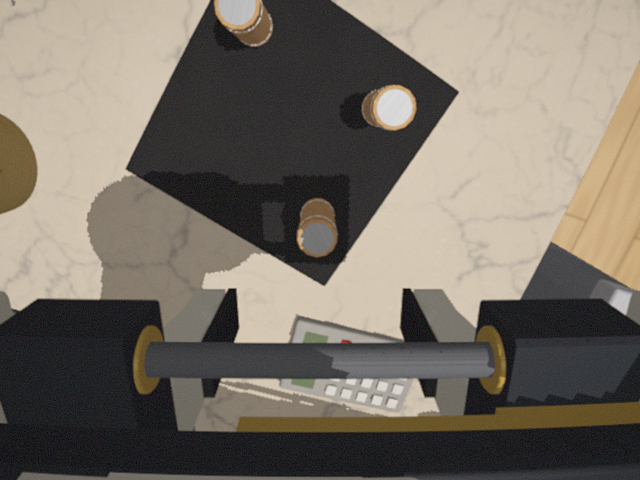

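The roll is at (317,236), directly below the TCP, with the calculator clear. Descending.

Emit:
{"fn": "apply_moves", "kwargs": {"commands": [{"grip": 0.2, "slide": [-0.001, -0.001, 0.05], "roll": 0}, {"grip": 0.2, "slide": [-0.001, -0.001, 0.1], "roll": 0}, {"grip": 0.2, "slide": [-0.001, -0.001, 0.135], "roll": 0}, {"grip": 0.2, "slide": [-0.001, -0.001, 0.143], "roll": 0}, {"grip": 0.4, "slide": [-0.001, -0.001, 0.143], "roll": 0}], "grip_force": 20}}

```text
time_s: 12.48
tcp_pos: [0.4486, -0.1474, 0.0426]
eef_rot: [-180.0, -0.0, -72.7]
contact_force: [-0.8, 0.2, 0.6]
gripper_width: 0.0645
```

Emit:
{"fn": "apply_moves", "kwargs": {"commands": [{"grip": 0.6, "slide": [0, 0, 0], "roll": 0}, {"grip": 0.8, "slide": [0, 0, 0], "roll": 0}, {"grip": 0.8, "slide": [0, 0, 0], "roll": 0}, {"grip": 0.8, "slide": [0, 0, 0], "roll": 0}, {"grip": 0.8, "slide": [0, 0, 0], "roll": 0}]}}

```text
time_s: 13.1
tcp_pos: [0.4475, -0.148, 0.0419]
eef_rot: [-180.0, -0.0, -72.7]
contact_force: [-0.6, 0.3, 5.3]
gripper_width: 0.0278
```

Emit:
{"fn": "apply_moves", "kwargs": {"commands": [{"grip": 0.8, "slide": [0, 0, -0.03], "roll": 0}, {"grip": 0.8, "slide": [0, 0, -0.08], "roll": 0}, {"grip": 0.8, "slide": [-0.02, -0.015, -0.13], "roll": 0}, {"grip": 0.8, "slide": [-0.06, -0.045, -0.163], "roll": 0}, {"grip": 0.8, "slide": [-0.105, -0.08, -0.163], "roll": 0}]}}

```text
time_s: 13.72
tcp_pos: [0.4942, -0.0227, 0.2076]
eef_rot: [-179.7, -0.0, -72.8]
contact_force: [2.0, 0.2, -2.2]
gripper_width: 0.0276
```

```bash
python3 - <<'E'
from h import *
slide([0.5635,0.138,0.205],-72.7)
E
```

```text
tcp [ 0.4942 -0.0227  0.2076] rot [-1.7968e+02 -1.0000e-02 -7.2830e+01] w 0.0276 t 13.72 F [ 1.98  0.15 -2.21]
slide [-0.133  -0.1136  0.0032] roll(tool z) -0.13
```

Emit:
{"fn": "apply_moves", "kwargs": {"commands": [{"grip": 0.8, "slide": [-0.045, -0.038, 0], "roll": 0}, {"grip": 0.8, "slide": [-0.09, -0.077, 0], "roll": 0}, {"grip": 0.8, "slide": [-0.133, -0.1136, 0.002], "roll": 0}, {"grip": 0.8, "slide": [-0.133, -0.1136, 0.002], "roll": 0}, {"grip": 0.8, "slide": [-0.133, -0.1136, 0.002], "roll": 0}]}}

```text
time_s: 14.35
tcp_pos: [0.561, 0.1367, 0.2015]
eef_rot: [179.9, -0.0, -72.7]
contact_force: [-0.5, 0.4, -2.0]
gripper_width: 0.0276
```

```bash
python3 - <<'E'
from h import *
slide([0.5635,0.138,0.155],-72.7)
p,d,cal=look('w10');tray(d,cal,(180,0,480,420))
heldroll(p,d,cal,get_state()['tcp_pos'],(280,255,360,350))
slide([0.5635,0.138,0.155],-72.7)
E
```

```text
tcp [0.561  0.1367 0.2015] rot [ 1.7987e+02 -2.0000e-02 -7.2720e+01] w 0.0276 t 14.35 F [-0.45  0.36 -2.  ]
slide [-0.0005 -0.0029  0.0465] roll(tool z) -0.02
top z 0.10731122200092401 noise 0.0008066613138899231 n 7404
rect ((546.448974609375, 190.6074981689453), (62.12227249145508, 170.11688232421875), 16.920669555664062)
n 2437 z 0.1752 0.2299 axis@tcp [0.5603 0.1384 0.0114 0.0071] res 0.00026 | vertical fit [0.5604 0.1384]
tcp [0.561  0.1362 0.2019] rot [ 1.7991e+02 -1.0000e-02 -7.2770e+01] w 0.0274 t 14.4 F [ 0.28 -0.51 -1.76]
slide [-0.001  -0.003   0.0469] roll(tool z) -0.07
```

View pics/w10.png

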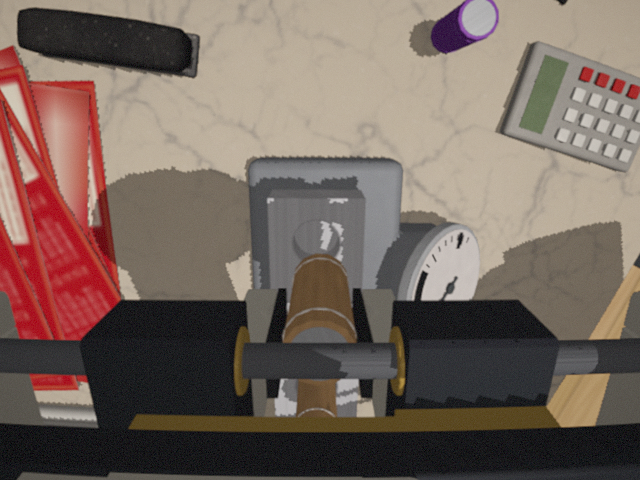

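The roll axis is at (0.5604, 0.1384) and socket_2 at about (0.5628, 0.1382). The tray's side edges in this picture agree. Shifting 2.4 mm and lowering to just above the mouth.

Emit:
{"fn": "apply_moves", "kwargs": {"commands": [{"grip": 0.8, "slide": [0.001, -0.0022, 0.015], "roll": 0}, {"grip": 0.8, "slide": [0.001, -0.0022, 0.035], "roll": 0}, {"grip": 0.8, "slide": [0.001, -0.0022, 0.045], "roll": 0}, {"grip": 0.8, "slide": [0.001, -0.0022, 0.045], "roll": 0}, {"grip": 0.8, "slide": [0.001, -0.0022, 0.045], "roll": 0}]}}

```text
time_s: 15.02
tcp_pos: [0.5645, 0.1364, 0.1581]
eef_rot: [-179.9, -0.0, -72.8]
contact_force: [0.1, -0.4, -1.9]
gripper_width: 0.028
```

```bash
python3 - <<'E'
from h import *
slide([0.5635,0.138,0.155],-72.7)
for i in range(3):
    p,d,cal=look('w11%d'%i);tray(d,cal,(180,0,480,420))
    heldroll(p,d,cal,get_state()['tcp_pos'],(280,225,360,350))
p,d=save('side','s11.png',(180,180,360,400),2.7)
E
```

```text
tcp [0.5645 0.1364 0.1581] rot [-179.95   -0.    -72.76] w 0.028 t 15.03 F [ 0.11 -0.44 -1.91]
slide [-0.0018  0.0005  0.0031] roll(tool z) -0.06
top z 0.1073140357418995 noise 0.0007881350208377728 n 9358
rect ((552.1275634765625, 173.14691162109375), (62.19816207885742, 133.60589599609375), 17.204927444458008)
n 2425 z 0.1321 0.1862 axis@tcp [0.5638 0.1381 0.0062 0.0054] res 0.00027 | vertical fit [0.5639 0.1381]
top z 0.10731848641421413 noise 0.000817383255528683 n 9385
rect ((551.9935302734375, 172.76315307617188), (62.085506439208984, 132.90908813476562), 16.932138442993164)
n 2415 z 0.1324 0.1863 axis@tcp [0.5639 0.1382 0.0081 0.0055] res 0.00027 | vertical fit [0.5639 0.1382]
top z 0.10731739237968521 noise 0.0008070863327515422 n 9369
rect ((551.9589233398438, 173.19967651367188), (62.073482513427734, 133.49449157714844), 16.96491813659668)
n 2411 z 0.1312 0.1862 axis@tcp [0.5639 0.1383 0.0077 0.0053] res 0.00027 | vertical fit [0.5639 0.1383]
```

View pics/w110.png

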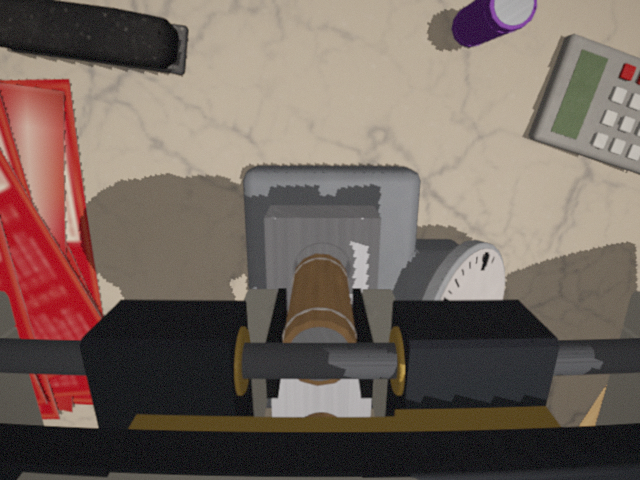

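View pics/s11.png

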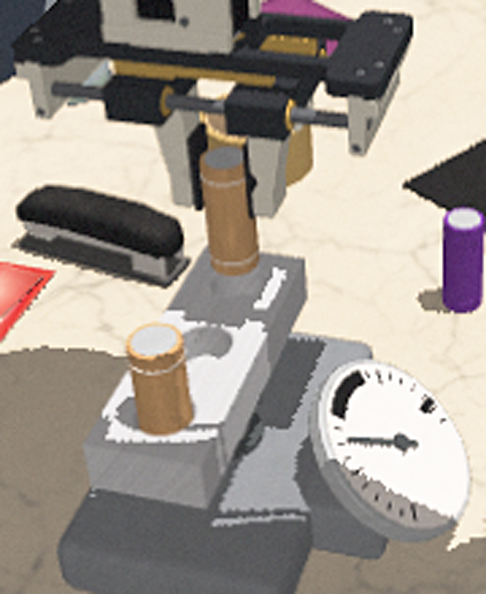

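Tray midline puts the socket at x≈0.5626 and the roll is at 0.5639. I'll correct by 0.9 mm and go in.

Emit:
{"fn": "apply_moves", "kwargs": {"commands": [{"grip": 0.8, "slide": [0, 0.0009, 0.004], "roll": 0}, {"grip": 0.8, "slide": [0, 0.0009, 0.009], "roll": 0}, {"grip": 0.8, "slide": [0, 0.0009, 0.014], "roll": 0}, {"grip": 0.8, "slide": [0, 0.0009, 0.019], "roll": 0}, {"grip": 0.8, "slide": [0, 0.0009, 0.019], "roll": 0}]}}

```text
time_s: 15.85
tcp_pos: [0.5629, 0.1361, 0.1379]
eef_rot: [179.9, -0.0, -72.8]
contact_force: [0.3, -0.9, -2.4]
gripper_width: 0.0274
```

```bash
python3 - <<'E'
from h import *
slide([0.5635,0.138,0.123],-72.7)
p,d,cal=look('w12');tray(d,cal,(180,0,480,420))
heldroll(p,d,cal,get_state()['tcp_pos'],(280,225,360,350))
p,d=save('side','s12.png',(180,180,360,400),2.7)
E
```

```text
tcp [0.5629 0.1361 0.1379] rot [ 1.7993e+02 -1.0000e-02 -7.2750e+01] w 0.0274 t 15.85 F [ 0.33 -0.92 -2.45]
slide [-0.0017 -0.0011  0.0149] roll(tool z) -0.05
top z 0.10731155649303782 noise 0.0010659653527934525 n 9567
rect ((554.9169311523438, 163.43682861328125), (62.020111083984375, 113.28858184814453), 17.09369659423828)
n 2453 z 0.1116 0.1663 axis@tcp [0.5623 0.1377 0.0099 0.0057] res 0.00026 | vertical fit [0.5623 0.1377]
```

View pics/s12.png

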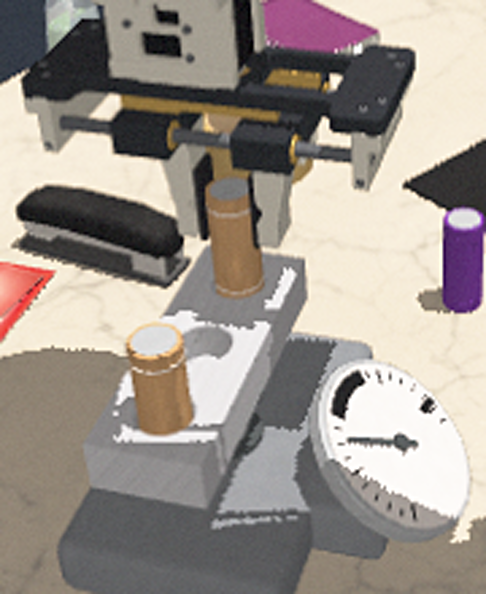

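Entered freely: the tray is unmoved and the underside is about 7 mm inside. Lowering home.

Emit:
{"fn": "apply_moves", "kwargs": {"commands": [{"grip": 0.8, "slide": [0, 0, 0.004], "roll": 0}, {"grip": 0.8, "slide": [0, 0, 0.008], "roll": 0}, {"grip": 0.8, "slide": [0, 0, 0.012], "roll": 0}, {"grip": 0.8, "slide": [0, 0, 0.015], "roll": 0}, {"grip": 0.8, "slide": [0, 0, 0.015], "roll": 0}]}}

```text
time_s: 16.58
tcp_pos: [0.5631, 0.1361, 0.1232]
eef_rot: [180.0, -0.0, -72.8]
contact_force: [1.2, -0.2, -2.4]
gripper_width: 0.0274
```

```bash
python3 - <<'E'
from h import *
slide([0.5635,0.138,0.123],-72.7)
p,d,cal=look('w13');tray(d,cal,(180,0,480,420))
heldroll(p,d,cal,get_state()['tcp_pos'],(280,225,360,350))
E
```

```text
tcp [0.5631 0.1361 0.1232] rot [ 1.7997e+02 -1.0000e-02 -7.2760e+01] w 0.0274 t 16.57 F [ 1.24 -0.21 -2.35]
slide [-0.0017 -0.0009  0.0002] roll(tool z) -0.06
top z 0.1064677216778031 noise 0.0011750917218962297 n 8702
rect ((556.4004516601562, 158.81179809570312), (61.87308883666992, 103.40007781982422), 17.072345733642578)
n 2144 z 0.1037 0.1515 axis@tcp [0.5624 0.1378 0.0101 0.0066] res 0.00026 | vertical fit [0.5625 0.1378]
```

On the socket floor: the tray is down 0.8 mm. Handing over the weight and releasing.

Emit:
{"fn": "apply_moves", "kwargs": {"commands": [{"grip": 0.8, "slide": [0, 0, 0.003], "roll": 0}, {"grip": 0.8, "slide": [0, 0, 0.005], "roll": 0}, {"grip": 0.6, "slide": [0, 0, 0.005], "roll": 0}, {"grip": 0.5, "slide": [0, 0, 0.005], "roll": 0}, {"grip": 0.4, "slide": [0, 0, 0.005], "roll": 0}]}}

```text
time_s: 17.25
tcp_pos: [0.5634, 0.1363, 0.1187]
eef_rot: [-180.0, 0.0, -72.7]
contact_force: [0.7, -0.0, -0.2]
gripper_width: 0.0485
```

Emit:
{"fn": "apply_moves", "kwargs": {"commands": [{"grip": 0.3, "slide": [0, 0, 0], "roll": 0}, {"grip": 0.3, "slide": [0, 0, 0], "roll": 0}, {"grip": 0.3, "slide": [0, 0, -0.015], "roll": 0}, {"grip": 0.3, "slide": [0, 0, -0.06], "roll": 0}, {"grip": 0.3, "slide": [0, 0, -0.12], "roll": 0}]}}

```text
time_s: 17.88
tcp_pos: [0.5626, 0.1358, 0.2398]
eef_rot: [179.9, -0.0, -72.8]
contact_force: [2.4, 0.5, 0.3]
gripper_width: 0.0612
```

Emit:
{"fn": "apply_moves", "kwargs": {"commands": [{"grip": 0.3, "slide": [0.04, 0, -0.02], "roll": 0}, {"grip": 0.3, "slide": [0.07, 0, -0.03], "roll": 0}, {"grip": 0.3, "slide": [0.07, 0, -0.03], "roll": 0}, {"grip": 0.3, "slide": [0.07, 0, -0.03], "roll": 0}, {"grip": 0.3, "slide": [0.07, 0, -0.03], "roll": 0}]}}

```text
time_s: 18.5
tcp_pos: [0.5836, 0.0699, 0.2683]
eef_rot: [180.0, 0.0, -72.7]
contact_force: [-0.1, -0.2, -0.6]
gripper_width: 0.0613
```

```bash
python3 - <<'E'
from h import *
print(get_state()['contact_force'],get_state()['time_s'])
p,d=save('side','s14.png',(160,150,500,420),2.3)
p,d=save('side','s14d.png',(280,290,370,400),5)
p,d,cal=look('t14','top')
H=cloud(d,cal);z=H[...,2];m=(H[...,0]>.48)&(H[...,0]<.61)&(H[...,1]>.09)&(H[...,1]<.29)
q=z[m&(z>.09)&(z<.115)];h,e=np.histogram(q,25);print('top-cam tray height mode',e[h.argmax()],np.median(q))
q=z[m&(z>.12)&(z<.2)];print('roll tops',np.percentile(q,[10,50,90]))
rolls(p,d,cal)
p,d,cal=look('w14');
try: tray(d,cal,(180,0,480,420))
except Exception as ex: print(ex)
E
```

```text
[-0.09428366 -0.17733958 -0.63573744] 18.5
top-cam tray height mode 0.10258115617709129 0.10243866911127276
roll tops [0.13501008 0.15028839 0.15283257]
roll px 542.0 105.0 398 c [ 0.9171 -0.6603  0.0739] enc [ 918.1 -661.4] 307.5 [42. 45. 52.]
roll px 15.0 139.0 331 c [0.8375 0.7221 0.0741] enc [850.5 729.7] 191.3 [108. 101.  97.]
roll px 78.0 103.0 343 c [0.9278 0.5587 0.0743] enc [927.1 556.7] 106.0 [143. 191. 226.]
roll px 564.0 351.0 531 c [ 0.2802 -0.6605  0.0742] enc [ 289.1 -662.1] 316.4 [42. 45. 51.]
roll px 225.0 280.0 215 c [0.4649 0.1634 0.0739] enc [462.1 162.6] 47.1 [169. 162. 159.]
roll px 294.0 450.0 93 c [0.0684 0.0018 0.0733] enc [59.8  3.6] 50.6 [54. 47. 43.]
top z 0.1012667112772242 noise 0.0010133400817372246 n 5689
rect ((547.6043090820312, 187.3474578857422), (62.09764862060547, 164.1907958984375), 16.73489761352539)
```

View pics/s14.png

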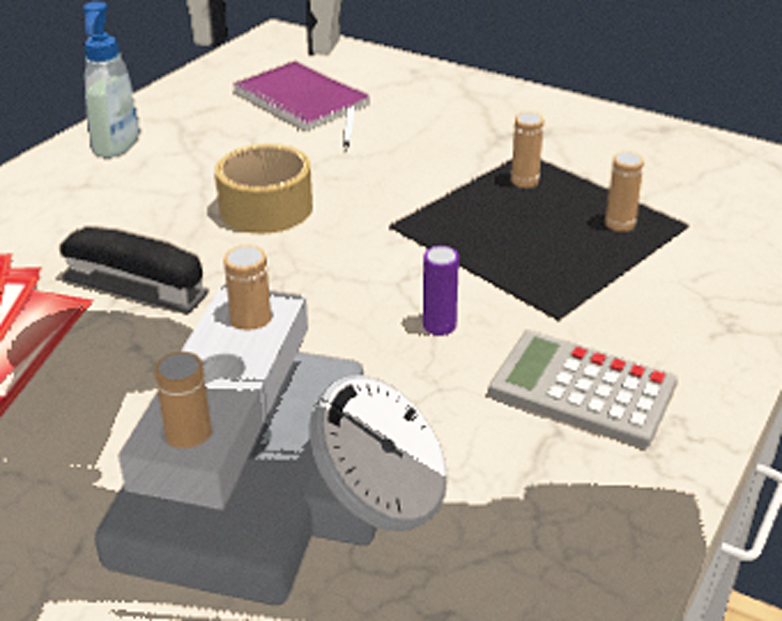

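View pics/s14d.png

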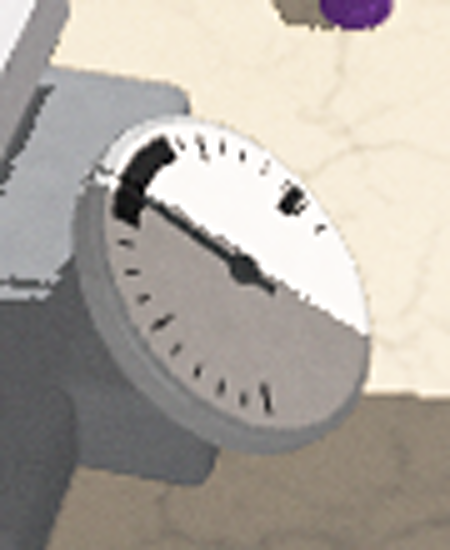

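The needle lies inside the thick arc at about 2.07. Both rolls are home: their tops are about 48 mm above the tray. The two spare rolls stand upright on the mat, and the gripper is clear. Handing in.

```bash
python3 - <<'E'
from h import *
p,d=save('side','s15d.png',(280,290,370,400),5)
a=cv2.imread('pics/s14d.png').astype(int);b=cv2.imread('pics/s15d.png').astype(int);print('dial change',abs(a-b).mean())
print(close_job())
E
```

```text
dial change 1.694739393939394
the job is handed in; nothing more can be done
None
```

I seated two kraft rolls in the tray, one in each outer socket (socket_0 and socket_2), and handed the job in at about 19 s of the 72 s. The close call gave no verdict.

**Last checks:**
- **Needle:** it rests inside the thick arc. The tray top is at about 101.3 mm from the wrist camera, which is about 2.07 rad. Two dial pictures taken one after the other showed no visible needle movement.
- **Seating:** the roll tops are about 48 mm above the tray, as they should be when fully home. Both rolls went in without pushing the tray, and no large forces showed.
- **Other things:** the two spare rolls stand upright on the mat. The purple look-alike, tape roll, stapler and calculator were not touched, and the gripper is clear.

**What disagreed:**
- The top camera read the tray about 1 mm higher, at 102.5 mm. That would put the needle at about 1.95 rad, still inside the arc.
- My roll-finding check on the last top picture did not pick up the two spare rolls. I confirmed them upright by eye in the side view only.

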